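# Tare the balance and point out the weight to load

### The job

Zero the balance by pressing the larger of its two round buttons fully down and letting go; then show the technician which weight to load: point straight down at the knob of the middle-sized of the three steel weights, fingertips about two centimetres above it, and stay there two seconds. Then point in the same way at the middle of the balance's round pan and finish while still pointing there. Only point: do not touch or lift any weight or the pan, do not point closely at either other weight, leave the small button alone and everything else where it stands.

Things in the scene. Friction and masses are not known exactly. Their poses are not given: they have to be found in the camera images.
- balance: Bench balance, white case 270 (x) by 200 (y) mm, fixed to the bench; top of the case 60 mm above the bench. Origin: centre of its underside on the bench; its x axis points from the button end to the pan end, z up.
- tare_top (a point): Centre of the top of the tare button, the LARGER of the two round grey push buttons in black housings on the balance's front deck (30 mm across), at the balance's (-95, -68) mm. A spring button, pressed straight down from above.
- tare (a joint): Travel of the tare button: 0 m up, 0.006 m fully down; about 5 N takes it fully down, and it springs back.
- menu (a joint): Travel of the other, smaller button (16 mm across), at the balance's (-95, +68) mm: 0 m up, 0.006 m fully down. Not to be pressed.
- pan_top (a point): Centre of the top face of the balance's round steel pan (130 mm across, 6 mm thick), 80 mm above the bench, at the balance's (+40, 0) mm; z up.
- pan: The round steel weighing pan, fixed to the balance; origin at the centre of its underside, 6 mm below pan_top. Not to be touched.
- weight_small: The small steel calibration weight: loose upright cylinder 30 mm across with a knob on top, 46 mm tall in all, 200 g; it stands in a row with the other two (centres at least 75 mm apart, in any order) on a 4 mm thick black rubber pad. Origin: centre of its underside, z up.
- weight_small_top (a point): Centre of the top of that weight's knob (16 mm across), 46 mm above its underside; z up.
- weight_middle: The middle-sized steel calibration weight: loose upright cylinder 40 mm across with a knob on top, 66 mm tall in all, 500 g; it stands in a row with the other two (centres at least 75 mm apart, in any order) on a 4 mm thick black rubber pad. Origin: centre of its underside, z up.
- weight_middle_top (a point): Centre of the top of that weight's knob (22 mm across), 66 mm above its underside; z up.
- weight_large: The large steel calibration weight: loose upright cylinder 50 mm across with a knob on top, 88 mm tall in all, 1000 g; it stands in a row with the other two (centres at least 75 mm apart, in any order) on a 4 mm thick black rubber pad. Origin: centre of its underside, z up.
- weight_large_top (a point): Centre of the top of that weight's knob (28 mm across), 88 mm above its underside; z up.
- gauge_block: Bystander: steel block 9 x 35 x 30 mm standing loose on the pad. Origin: centre of its underside.
- ring_gauge: Bystander: dark steel ring, 44 mm outside, 16 mm tall, loose on the pad. Origin: centre of its underside.
- caliper: Bystander: caliper with green slide, 220 mm long, 13 mm high, lying loose at the back. Origin: middle of its underside; x along its beam.
- hygrometer: Bystander: white upright display box 30 x 100 x 85 mm, loose at the back. Origin: centre of its underside.
- oil_jar: Bystander: closed amber jar 48 mm across, 70 mm tall, loose at the back. Origin: centre of its underside.
Mind the look-alikes: they are no part of the job. Leave any purple look-alike of the weight_middle alone.

How it is judged:
By the outcome, as a careful person would: the job done as asked, in the order asked, and still so for the second after the job is handed in, with the robot touching nothing.
It also fails if it takes over 48 s, if anything falls off the work surface, if the arm or the gripper's body presses on something with over 40 N, if the wrist force passes 120 N, or if a joint passes its speed limit or range.

### The arm

A 7-joint arm with a two-finger parallel gripper is mounted at the origin on the work surface. World frame = base frame: x ahead of the robot, y to its left, z up, the work surface at z = 0. Lengths are in m, angles in rad, forces in N, time in s.
With the tool pointing down it reaches from about 0.4 to 0.85 m from the base axis. Payload 10.4 kg.
Tool frame: the origin (TCP) lies between the finger pads, 19 mm behind the fingertips; this is the grasp point; z points along the fingers, y is the line along which they close (so a half turn about z gives the same grasp; the last joint's range is limited). The gripper opens to 85 mm and grips with 20 to 120 N. Pads are 22 mm wide; open, the fingers measure 114 mm over their backs; the gripper's body (76 mm by 85 mm) begins 54 mm behind the grasp point. The pads swing forward as they close: fully open they stand 13 mm farther back than shut.
Start: joints at [-1.353, 0.332, -0.065, 1.46, 0.022, 1.35, -0.088], TCP at [0.149, 0.607, 0.25] pointing down, gripper open.
Joint ranges: [-2.6, 2.6], [-0.5, 2.12], [-1.47, 1.34], [0.16, 2.42], [-1.27, 4.41], [0.06, 2.06], [-2.6, 2.6]. Speed limits (rad/s): [2.22, 2.22, 2.79, 2.79, 3.14, 3.14, 3.14].

### API

Orientations are given as a unit quaternion [x, y, z, w].
In Python, from workcell import manip gives the robot as it stands.
- The arm moves only by the tool move_arm, never from a script. Its argument "plan" is one flat list of numbers, 7 for each row, row after row: the turn, a rotation vector about the tool's x, y, z in rad, then the shift along the tool's x, y, z in m, then the finger opening in m, from 0 to 0.0854. In form: [ax, ay, az, dx, dy, dz, gripper, ax, ay, az, dx, dy, dz, gripper, ...]. A call has 1 to 12 rows; each row is the pose to reach, as a shift and turn from the pose commanded when the call began, along the tool's axes at that moment; what a row does not reach only later rows make up. A row lasts 1/8 s, in which the tool goes at most 62.5 mm and 10.7 degrees, less where a joint would pass 70% of its speed; a pose out of reach is approached as far as the arm can. A call with a gripper value outside its range is refused whole. The fingers move at their own pace and stop on an object; "squeeze" is the grip in N (left out, the last holds). Time passes only in rows, so rows that repeat a pose let the fingers close. It gives the time, the measured TCP pose, the force, the opening and the grip force at its end, in the units of the state.
- manip.get_obs(): the state, without advancing time (a new reading comes with each control period).
- manip.camera(name): name is "side" or "top" or "wrist"; returns a dict with "color" (420x560x3 uint8, red, green, blue), "fx", "fy", "cx", "cy" (pixels), "cam_to_world" (4x4, takes a point from camera to world coordinates); the wrist camera has in their place "mount" (4x4, takes a point from camera to tool coordinates, whose origin is the TCP and whose axes are the flange's). Camera axes: x right, y down, z forward; pixel columns grow to the right and rows downward; lengths in m; the calibration is good to about 2 mm. The wrist camera is an equidistant fisheye: a pixel r from the principal point sees the ray r / f radians off the axis. A picture is of the moment at which its call begins: read the wrist's pose just before it. There is no depth.
- manip.hand_in(): hands the job in; it is judged then, once.
Trained networks look in a picture, given as the dict that the camera call returned (one of the last four; its "shot" number tells which), for a name from the list of things; names that differ only in an ending like _2 or _b are one class to them, and where a whole thing is asked for, a point or a joint stands for the part that bears it (a point fixed in the world has none). Each returns a list of dicts, best first, with "conf" (0 to 1); they miss things now and then, are a little off and sometimes report something else, mostly with a low value. They report only what shows in the picture. A call takes as long as a camera call. They do not tell look-alikes from the thing itself.
- manip.look_for(picture, label): "position" ([x, y, z] in m, in the coordinates of the camera as it stood for that picture, good to about 4 mm: the middle of the surface that is visible of it).
- manip.silhouettes(picture, label): "pixels" (420x560 bool, what is visible of it).
- manip.tip_of(picture, label): "position" ([x, y, z] in m, in the coordinates of the camera as it stood for that picture, good to about 4 mm: a listed point, or the origin of a listed thing).
The state is a dict: "clock": time; "joint_pos": joint angles; "joint_velocities": joint speeds; "tau": joint torques, N m; "position": TCP position; "ee_rot": TCP orientation; "ft_force": force on the tool from outside, world axes, zero at the start; "torque": the same for the moment, N m; "grip_width": opening from 0.0 (shut) to 1.0 (fully open); "grasp_force": force on a finger pad.
Only numpy, scipy, OpenCV 4.12 (cv2) and the standard library are available. Lean on these libraries where they do the work, as an engineer would, in place of code of your own. Each camera call takes 0.05 s, during which the arm holds its last target. There are 200 camera calls.

## Working session

There is one attempt and no reset: what is moved stays moved. The work goes in short steps, Python scripts to look and compute and a tool call to move; the robot and the scene stay as the last step left them, time stands still between calls to the robot, and variables do not carry over. Pictures are saved under pics/ and viewed, at most 10 in all, crops included, and the job is handed in when it is done.

Besides the shell and the picture viewer there is one more tool, called after "Emit:" as name(argument=value, ...), one argument or row to a line, values as JSON. move_arm: Moves the arm, as the interface text tells. Its arguments: {"type":"object","properties":{"plan":{"type":"array","items":{"type":"number"}},"squeeze":{"type":"number"}},"required":["plan"]}

```bash
mkdir -p pics; cat > h.py <<'E'
from workcell import manip
import numpy as np, cv2
def shot(n,f=None):
    p=manip.camera(n)
    if f: cv2.imwrite('pics/'+f,p['color'][:,:,::-1])
    return p
def tw(p,v): return (np.array(p['cam_to_world'])@np.r_[v,1])[:3]
E
python3 - <<'E'
from h import *
o=manip.get_obs();print(o['clock'],o['position'],o['ee_rot'],o['ft_force'])
for n in('top','side'):
    p=shot(n,n+'1.png')
    for l in['tare_top','pan_top','balance','weight_small_top','weight_middle_top','weight_large_top']:
        print(n,l,[(tw(p,d['position']).round(3).tolist(),round(d['conf'],2)) for d in manip.tip_of(p,l)[:3]])
E
```

```text
0.0 [0.14897059 0.60660611 0.24919663] [ 1.20111619e-01  9.92760122e-01 -7.31250446e-04 -6.36612830e-05] [-0.08810682 -0.2996816   0.44236563]
top tare_top [([0.463, -0.261, 0.082], 0.65), ([0.636, 0.275, 0.003], 0.2)]
top pan_top [([0.598, -0.189, 0.079], 0.92)]
top balance [([0.561, -0.188, 0.008], 0.72), ([0.599, -0.191, 0.077], 0.58)]
top weight_small_top []
top weight_middle_top [([0.406, 0.065, 0.067], 0.76), ([0.545, 0.109, 0.07], 0.68), ([0.532, -0.006, 0.065], 0.6)]
top weight_large_top [([0.551, 0.32, 0.094], 0.96)]
side tare_top [([0.462, -0.256, 0.081], 0.39)]
side pan_top [([0.596, -0.186, 0.08], 0.75)]
side balance [([0.558, -0.191, 0.001], 0.75)]
side weight_small_top [([0.544, 0.219, 0.05], 0.95)]
side weight_middle_top [([0.404, 0.074, 0.068], 0.93), ([0.54, 0.111, 0.066], 0.79), ([0.543, 0.223, 0.002], 0.65)]
side weight_large_top [([0.552, 0.315, 0.095], 0.9), ([0.539, 0.113, 0.001], 0.74), ([0.54, 0.114, 0.067], 0.37)]
```

View pics/top1.png

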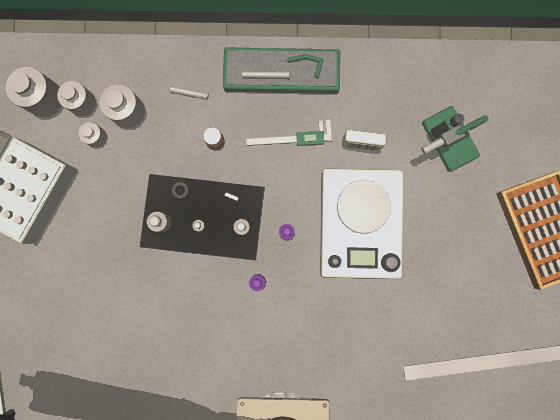

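View pics/side1.png

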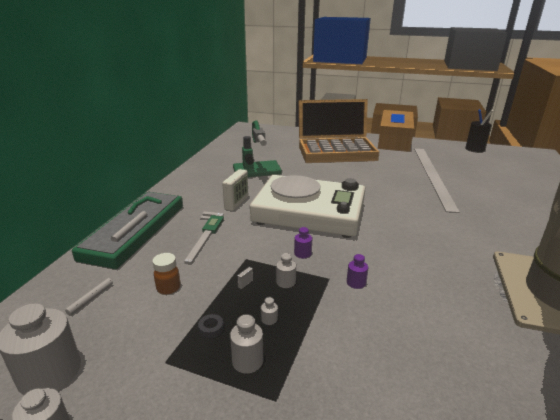

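The top view shows the row on the pad, from left to right: large (157,221), small (198,226) and middle (241,227). The two purple look-alikes are at (287,232) and (257,283), off the pad. The larger button is at (390,262) and the smaller at (335,262). The side view agrees with this. The estimates also fit the given dimensions: middle knob (0.542, 0.110, 0.07), tare (0.463, -0.259), pan (0.597, -0.188, 0.08).

Emit:
move_arm(
  plan=[0, 0, 0, -0.056, -0.018, 0, 0, 0, 0, 0, -0.112, -0.037, 0, 0, 0, 0, 0, -0.168, -0.055, 0, 0, 0, 0, 0, -0.225, -0.073, 0, 0, 0, 0, 0, -0.281, -0.092, 0, 0, 0, 0, 0, -0.337, -0.11, 0, 0, 0, 0, 0, -0.367, -0.157, 0, 0, 0, 0, 0, -0.398, -0.205, 0, 0, 0, 0, 0, -0.428, -0.252, 0, 0, 0, 0, 0, -0.46, -0.3, 0, 0, 0, 0, 0, -0.49, -0.347, 0, 0, 0, 0, 0, -0.52, -0.394, 0, 0],
)

```text
clock: 2.2
position: [0.5605, 0.0986, 0.2503]
ee_rot: [0.12, 0.993, 0.0, 0.0]
ft_force: [0.6, -0.0, -0.9]
grip_width: -0.003
grasp_force: 0.0
```

```bash
cat >> h.py <<'E'
from scipy.spatial.transform import Rotation as Ro
def wrist(labels,f=None):
    o=manip.get_obs();p=shot('wrist',f);R=Ro.from_quat(o['ee_rot']).as_matrix()
    print(o['clock'],np.round(o['position'],4),np.round(o['ee_rot'],4),o['ft_force'],o['grip_width'])
    for l in labels:
        for d in manip.tip_of(p,l)[:3]:
            v=(np.array(p['mount'])@np.r_[d['position'],1])[:3]
            w=R@v+o['position']
            print(l,w.round(4),round(d['conf'],2))
E
python3 -c "
from h import *
wrist(['weight_middle_top','weight_small_top','weight_large_top','tare_top','pan_top'],'w1.png')"
```

```text
2.2 [0.5605 0.0986 0.2503] [1.200e-01 9.928e-01 3.000e-04 3.000e-04] [ 0.56366847 -0.00798904 -0.89173494] -0.002640609508292836
weight_middle_top [0.4031 0.0738 0.0661] 0.97
weight_middle_top [0.5402 0.1108 0.0702] 0.78
weight_small_top [0.547  0.2207 0.0489] 0.98
weight_large_top [0.5524 0.3172 0.0896] 0.79
weight_large_top [ 0.598  -0.1887  0.0742] 0.29
pan_top [ 0.5939 -0.1846  0.0806] 0.7
```

View pics/w1.png

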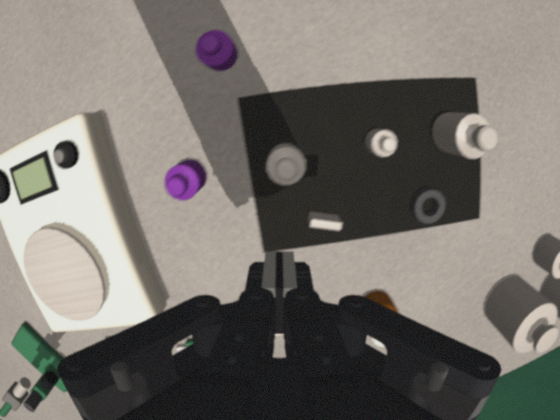

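The wrist view shows the middle weight at (286,163), between the purple pair on the left and the small weight at (382,143). The fit gives (0.541, 0.1105, 0.070). Next I'll move above the tare button.

Emit:
move_arm(
  plan=[0, 0, 0, 0.001, -0.05, 0, 0, 0, 0, 0, 0.003, -0.105, 0, 0, 0, 0, 0, 0.004, -0.16, 0, 0, 0, 0, 0, 0.006, -0.215, 0, 0, 0, 0, 0, 0.007, -0.27, 0.02, 0, 0, 0, 0, 0.009, -0.32, 0.05, 0, 0, 0, 0, 0.01, -0.355, 0.08, 0, 0, 0, 0, 0.01, -0.37, 0.09, 0, 0, 0, 0, 0.01, -0.37, 0.09, 0],
)

```text
clock: 3.62
position: [0.4619, -0.2562, 0.1593]
ee_rot: [0.12, 0.993, 0.0, -0.001]
ft_force: [1.0, 0.9, -0.2]
grip_width: 0.002
grasp_force: 0.0
```

```bash
python3 -c "
from h import *
wrist(['tare_top','pan_top','balance'],'w2.png')
for n in('top','side'):
    p=shot(n,n+'2.png')
    for l in['tare_top','pan_top']: print(n,l,[(tw(p,d['position']).round(4),round(d['conf'],2)) for d in manip.tip_of(p,l)[:2]])
"
```

```text
3.625 [ 0.4619 -0.2562  0.1593] [ 1.201e-01  9.928e-01  1.000e-04 -8.000e-04] [ 1.02453793  0.94868137 -0.16704634] 0.002141828380166955
tare_top [ 0.456  -0.2528  0.0752] 0.8
pan_top [ 0.5958 -0.1881  0.0817] 0.94
top tare_top [(array([0.7676, 0.1883, 0.001 ]), 0.68), (array([ 0.4626, -0.2605,  0.0801]), 0.45)]
top pan_top [(array([0.5505, 0.3225, 0.0932]), 0.45)]
side tare_top [(array([ 0.4592, -0.2554,  0.0798]), 0.48)]
side pan_top [(array([ 0.5932, -0.1898,  0.0794]), 0.67)]
```

View pics/w2.png

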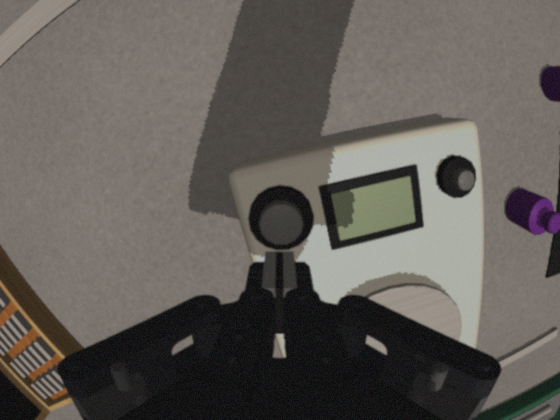

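The button is at (282,217), directly ahead of the fingertips, and the TCP at (0.462, -0.256) agrees with the averaged estimate. I'll lower onto it.

Emit:
move_arm(
  plan=[0, 0, 0, 0, 0, 0.025, 0, 0, 0, 0, 0, 0, 0.045, 0, 0, 0, 0, 0, 0, 0.054, 0, 0, 0, 0, 0, 0, 0.057, 0, 0, 0, 0, 0, 0, 0.06, 0, 0, 0, 0, 0, 0, 0.062, 0, 0, 0, 0, 0, 0, 0.062, 0],
)

```text
clock: 5.0
position: [0.4625, -0.2568, 0.0984]
ee_rot: [0.12, 0.993, -0.0, 0.0]
ft_force: [-0.8, -0.8, 2.7]
grip_width: 0.004
grasp_force: 1.4
```

Emit:
move_arm(
  plan=[0, 0, 0, 0, 0, 0.002, 0, 0, 0, 0, 0, 0, 0.003, 0, 0, 0, 0, 0, 0, 0.003, 0],
)

```text
clock: 5.38
position: [0.4625, -0.2568, 0.0952]
ee_rot: [0.12, 0.993, -0.0, 0.0]
ft_force: [0.7, -0.5, 5.2]
grip_width: -0.0
grasp_force: 2.3
```

Emit:
move_arm(
  plan=[0, 0, 0, 0, 0, 0.002, 0, 0, 0, 0, 0, 0, 0.003, 0, 0, 0, 0, 0, 0, 0.003, 0],
)

```text
clock: 5.75
position: [0.4627, -0.2569, 0.0943]
ee_rot: [0.12, 0.993, 0.001, 0.001]
ft_force: [-9.6, 4.8, 32.9]
grip_width: -0.003
grasp_force: 16.4
```

It hit the hard stop at about 6 mm below the estimated top, after the force rose through 5 N, so the button is fully down. Now I'll let go, rise and go above the middle weight.

Emit:
move_arm(
  plan=[0, 0, 0, 0, 0, -0.01, 0, 0, 0, 0, 0, 0, -0.05, 0, 0, 0, 0, 0, 0, -0.1, 0, 0, 0, 0, 0.002, 0.05, -0.11, 0, 0, 0, 0, 0.003, 0.11, -0.11, 0, 0, 0, 0, 0.005, 0.17, -0.11, 0, 0, 0, 0, 0.007, 0.23, -0.11, 0, 0, 0, 0, 0.009, 0.285, -0.11, 0, 0, 0, 0, 0.011, 0.335, -0.1, 0, 0, 0, 0, 0.012, 0.365, -0.08, 0, 0, 0, 0, 0.012, 0.375, -0.06, 0, 0, 0, 0, 0.012, 0.375, -0.06, 0],
)

```text
clock: 7.25
position: [0.5384, 0.1109, 0.1501]
ee_rot: [0.119, 0.993, -0.001, -0.002]
ft_force: [-0.3, -0.0, -0.6]
grip_width: -0.001
grasp_force: 0.0
```

```bash
python3 -c "
from h import *
wrist(['weight_middle_top'],'w3.png');wrist(['weight_middle_top'])
p=shot('side','s3.png')
for l in ['tare_top','weight_middle_top']: print([(tw(p,d['position']).round(4),round(d['conf'],2)) for d in manip.tip_of(p,l)[:3]])
"
```

```text
7.25 [0.5384 0.1109 0.1501] [ 0.1193  0.9929 -0.001  -0.0019] [-0.34273078 -0.01699265 -0.60926554] -0.0013971369060906558
weight_middle_top [ 0.5342 -0.0028  0.0636] 0.86
weight_middle_top [0.5397 0.1131 0.0695] 0.61
weight_middle_top [0.4033 0.0713 0.0659] 0.6
7.35 [0.5398 0.1097 0.1523] [ 1.205e-01  9.927e-01 -2.000e-04 -2.000e-04] [ 0.52406492 -0.4584122   0.00293982] -0.0009063987938689599
weight_middle_top [0.4008 0.0706 0.067 ] 0.72
weight_middle_top [5.299e-01 3.000e-04 6.520e-02] 0.69
weight_middle_top [0.5368 0.1104 0.0706] 0.64
[(array([ 0.4617, -0.2578,  0.0815]), 0.39)]
[(array([0.4028, 0.0734, 0.0704]), 0.9), (array([0.5403, 0.11  , 0.0673]), 0.59)]
```

View pics/w3.png

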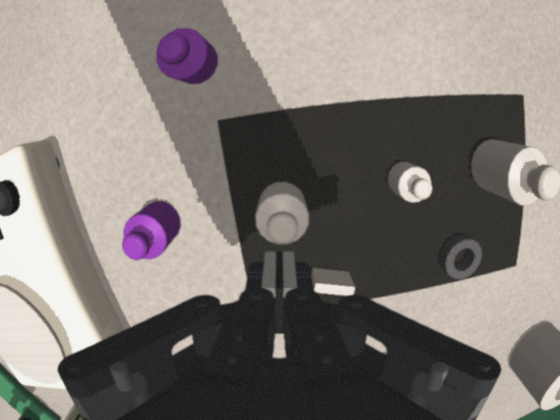

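View pics/s3.png

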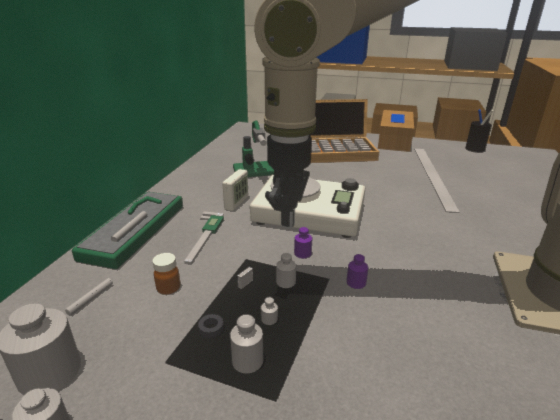

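The wrist view puts the middle weight's knob at (283,227), straight ahead of the fingertips. The TCP at (0.540, 0.110) is within about 1 mm of it. The side view shows nothing disturbed. I'll lower 43 mm and hold.

Emit:
move_arm(
  plan=[0, 0, 0, 0, 0.001, 0.015, 0, 0, 0, 0, 0, 0.001, 0.03, 0, 0, 0, 0, 0, 0.001, 0.04, 0, 0, 0, 0, 0, 0.001, 0.043, 0, 0, 0, 0, 0, 0.001, 0.043, 0, 0, 0, 0, 0, 0.001, 0.043, 0, 0, 0, 0, 0, 0.001, 0.043, 0, 0, 0, 0, 0, 0.001, 0.043, 0],
)

```text
clock: 8.6
position: [0.5403, 0.1115, 0.1092]
ee_rot: [0.12, 0.993, 0.0, 0.0]
ft_force: [0.2, 0.1, -0.9]
grip_width: -0.001
grasp_force: 0.0
```

```bash
python3 -c "
from h import *
wrist(['weight_middle_top'])
p=shot('side','s4.png');p=shot('top')
print([(tw(p,d['position']).round(4),round(d['conf'],2)) for d in manip.tip_of(p,'weight_middle_top')[:3]])
cv2.imwrite('pics/s4c.png',cv2.resize(cv2.imread('pics/s4.png')[180:330,200:400],None,fx=3,fy=3))
"
```

```text
8.6 [0.5403 0.1115 0.1092] [1.201e-01 9.928e-01 2.000e-04 2.000e-04] [ 0.2310008   0.06534289 -0.92011472] -0.0013063348492547552
weight_middle_top [0.5416 0.1105 0.0649] 0.89
weight_middle_top [0.5318 0.0015 0.063 ] 0.58
[(array([0.4063, 0.0692, 0.0647]), 0.54)]
```

View pics/s4c.png

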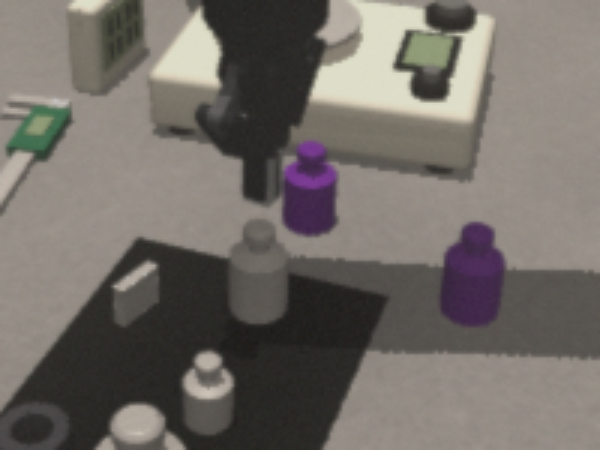

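The crop shows the fingertips at (260,195) directly above the knob at (260,232), with a gap of about 20 mm. I'll hold here for over two seconds.

Emit:
move_arm(
  plan=[0, 0, 0, 0, 0, 0, 0, 0, 0, 0, 0, 0, 0, 0, 0, 0, 0, 0, 0, 0, 0, 0, 0, 0, 0, 0, 0, 0, 0, 0, 0, 0, 0, 0, 0, 0, 0, 0, 0, 0, 0, 0, 0, 0, 0, 0, 0, 0, 0, 0, 0, 0, 0, 0, 0, 0, 0, 0, 0, 0, 0, 0, 0, 0, 0, 0, 0, 0, 0, 0, 0, 0, 0, 0, 0, 0, 0, 0, 0, 0, 0, 0, 0, 0],
)

```text
clock: 10.35
position: [0.5402, 0.1115, 0.109]
ee_rot: [0.12, 0.993, 0.0, 0.0]
ft_force: [-0.0, 0.4, 0.4]
grip_width: 0.002
grasp_force: 0.0
```

Emit:
move_arm(
  plan=[0, 0, 0, 0, 0, 0, 0, 0, 0, 0, 0, 0, 0, 0, 0, 0, 0, 0, 0, 0, 0, 0, 0, 0, 0, 0, 0, 0, 0, 0, 0, 0, 0, 0, 0, 0, 0, 0, 0, 0, 0, 0, 0, 0, 0, 0, 0, 0, 0, 0, 0, 0, 0, 0, 0, 0, 0, 0, 0, 0, 0, 0, 0, 0, 0, 0, 0, 0, 0, 0],
)

```text
clock: 11.6
position: [0.5401, 0.1114, 0.109]
ee_rot: [0.12, 0.993, 0.0, -0.0]
ft_force: [0.1, 0.9, 0.2]
grip_width: -0.001
grasp_force: 0.0
```

Emit:
move_arm(
  plan=[0, 0, 0, 0, 0, -0.04, 0, 0, 0, 0, 0, 0, -0.08, 0, 0, 0, 0, -0.023, -0.05, -0.09, 0, 0, 0, 0, -0.048, -0.105, -0.09, 0, 0, 0, 0, -0.073, -0.16, -0.09, 0, 0, 0, 0, -0.098, -0.215, -0.09, 0, 0, 0, 0, -0.118, -0.26, -0.085, 0, 0, 0, 0, -0.126, -0.277, -0.07, 0, 0, 0, 0, -0.126, -0.277, -0.05, 0, 0, 0, 0, -0.126, -0.277, -0.05, 0],
)

```text
clock: 12.85
position: [0.5955, -0.1856, 0.1568]
ee_rot: [0.119, 0.993, 0.001, -0.002]
ft_force: [-0.7, 0.1, 0.7]
grip_width: -0.001
grasp_force: 0.0
```

```bash
python3 -c "
from h import *
wrist(['pan_top'],'w5.png');wrist(['pan_top'])
p=shot('side')
print([(tw(p,d['position']).round(4),round(d['conf'],2)) for d in manip.tip_of(p,'pan_top')[:3]])
"
```

```text
12.85 [ 0.5955 -0.1856  0.1568] [ 1.193e-01  9.929e-01  5.000e-04 -1.900e-03] [-0.67162916  0.12394786  0.67139636] -0.0012626078107312326
pan_top [ 0.5973 -0.1851  0.0814] 0.85
12.95 [ 0.5966 -0.1859  0.159 ] [ 1.191e-01  9.929e-01  4.000e-04 -2.000e-04] [ 0.09311441  0.26347851 -0.64495623] -7.573447020315338e-05
pan_top [ 0.5968 -0.1892  0.08  ] 0.69
[(array([ 0.5963, -0.1835,  0.081 ]), 0.79)]
```

View pics/w5.png

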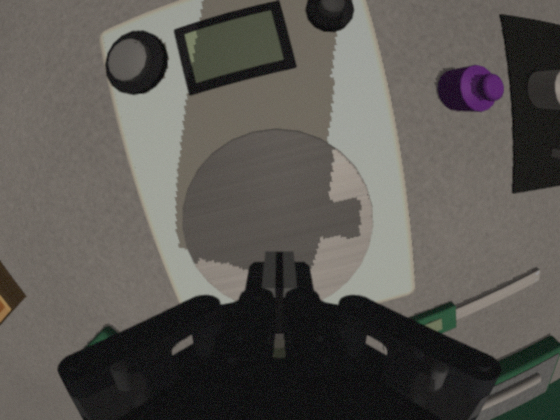

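The pan spans about (182–373, 128–305) and is centred on the fingertip column, and the tare button at (137,62) is back up. I'll lower 40 mm and hold.

Emit:
move_arm(
  plan=[0, 0, 0, 0, -0.001, 0.015, 0, 0, 0, 0, 0, -0.001, 0.03, 0, 0, 0, 0, 0, -0.001, 0.038, 0, 0, 0, 0, 0, -0.001, 0.04, 0, 0, 0, 0, 0, -0.001, 0.04, 0, 0, 0, 0, 0, -0.001, 0.04, 0, 0, 0, 0, 0, -0.001, 0.04, 0, 0, 0, 0, 0, -0.001, 0.04, 0, 0, 0, 0, 0, -0.001, 0.04, 0, 0, 0, 0, 0, -0.001, 0.04, 0, 0, 0, 0, 0, -0.001, 0.04, 0, 0, 0, 0, 0, -0.001, 0.04, 0],
)

```text
clock: 14.65
position: [0.5962, -0.1886, 0.119]
ee_rot: [0.12, 0.993, 0.0, -0.0]
ft_force: [0.2, -0.5, -0.8]
grip_width: -0.0
grasp_force: 0.0
```

Emit:
move_arm(
  plan=[0, 0, 0, 0, 0, 0, 0, 0, 0, 0, 0, 0, 0, 0, 0, 0, 0, 0, 0, 0, 0, 0, 0, 0, 0, 0, 0, 0, 0, 0, 0, 0, 0, 0, 0, 0, 0, 0, 0, 0, 0, 0, 0, 0, 0, 0, 0, 0, 0, 0, 0, 0, 0, 0, 0, 0, 0, 0, 0, 0, 0, 0, 0, 0, 0, 0, 0, 0, 0, 0, 0, 0, 0, 0, 0, 0, 0, 0, 0, 0, 0, 0, 0, 0],
)

```text
clock: 16.15
position: [0.5962, -0.1886, 0.119]
ee_rot: [0.12, 0.993, 0.0, -0.0]
ft_force: [0.2, -0.2, -0.2]
grip_width: 0.001
grasp_force: 0.0
```

```bash
python3 -c "
from h import *
o=manip.get_obs();print(o['clock'],o['position'],o['ft_force'])
ok=abs(o['position'][2]-.119)<.004 and abs(o['ft_force']).max()<3
print(manip.hand_in() if ok else 'no')
"
```

```text
16.15 [ 0.59622602 -0.18857305  0.11896125] [ 0.23155246 -0.16443183 -0.1699938 ]
the job is handed in; nothing more can be done
None
```

The job is handed in at 16 s: I pressed the tare button to its stop and let go, pointed at the middle weight's knob for over 2 s, and finished pointing about 2 cm above the pan centre; the hand-in call returned no verdict.

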